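Fit the washer's programme knob and hold it pressed in

ROBOT

A 6-joint arm with a two-finger parallel gripper is mounted at the origin on the work surface. World frame = base frame: x ahead of the robot, y to its left, z up, the work surface at z = 0. Lengths are in m, angles in rad, forces in N, time in s.
With the tool pointing down it reaches from about 0.4 to 0.925 m from the base axis. Payload 12.5 kg.
Tool frame: the origin (TCP) lies at the centre of the arm's flange, where the gripper is bolted on; the fingertips stand 190 mm ahead of it and the grasp point (between the pads) lies 171 mm ahead of it; z points along the fingers, y is the line along which they close (so a half turn about z gives the same grasp; the last joint's range is limited). The gripper opens to 95 mm and grips with 3 to 60 N. Pads are 20 mm wide; open, the fingers measure 119 mm over their backs; the gripper's body (75 mm by 180 mm) begins 59 mm behind the grasp point.
Start: joints at [-1.354, 0.491, 1.559, -0, 1.092, -0.106], TCP at [0.198, -0.593, 0.405] pointing down, gripper open.
Joint ranges: [-3.1, 3.1], [-0.84, 2.19], [0.05, 2.79], [-1.13, 4.28], [0.06, 2.93], [-2.69, 2.69]. Speed limits (rad/s): [2.22, 2.22, 2.79, 3.14, 3.14, 3.14].

INTERFACE

Orientations are given as a unit quaternion [x, y, z, w].
In Python, from bench import * gives the robot as it stands.
- The arm moves only by the shell command python3 -m pendant 'ROWS'. ROWS is text: rows parted by semicolons, each of 5 numbers parted by spaces: the shift along the world's x, y, z in m, then the turn about the world's z in rad, then the opening in per cent of the stroke, from 0 (shut) to 100 (fully open). In form: dx dy dz twist hand; .... A call has 1 to 12 rows; each row shifts and turns the commanded pose from where the row before left it; what a row does not reach is not made up. A row lasts 1/8 s, in which the tool goes at most 62.5 mm and 10.7 degrees, less where a joint would pass 70% of its speed; a pose out of reach is approached as far as the arm can. A call is refused whole if a number of a shift passes 0.0625 or a number of a turn 0.188, either way. A call with a gripper value outside its range is refused whole. The fingers move at their own pace and stop on an object; the grip force is fixed at half the most. Time passes only in rows, so rows that do not move let the fingers close. It gives the time, the measured TCP pose, the force, the opening and the grip force at its end, in the units of the state.
- get_state(): the state, without advancing time (a new reading comes with each control period).
- grab_frame(name): name is "scene" or "side" or "wrist"; returns (picture, depth): 400x640x3 uint8, red, green, blue; 400x640 float32, m along the optical axis (not along the pixel's ray), 0 where there is no reading.
- get_calibration(name): a dict with "fx", "fy", "cx", "cy" (pixels), "k1" (the pictures are not rectified: a ray, as slopes to the right and down, at radius r is drawn at 1 + k1 r^2 times it, then the intrinsics apply), "R" (3x3) and "t" (3): a world point X has camera coordinates R X + t. Camera axes: x right, y down, z forward; pixel columns grow to the right and rows downward; lengths in m; the calibration is good to about 2 mm. A picture is of the moment at which its call begins: read the wrist's pose just before it. get_calibration takes no time and is no camera call; for the wrist camera it gives the pose at the moment of the call.
- finish_job(): hands the job in; it is judged then, once.
Trained networks look in the newest picture that a camera, given by its name, has taken for a name from the list of things; names that differ only in an ending like _2 or _b are one class to them, and where a whole thing is asked for, a point or a joint stands for the part that bears it (a point fixed in the world has none). Each returns a list of dicts, best first, with "score" (0 to 1); they miss things now and then, are a little off and sometimes report something else, mostly with a low value. They report only what shows in the picture. A call takes as long as a camera call. They do not tell look-alikes from the thing itself.
- find_in(camera, thing): "point" ([column, row] in pixels, amid what is visible of it).
- outline_of(camera, thing): "pixels" (400x640 bool, what is visible of it) and "point" ([column, row] in pixels, amid what is visible of it).
- mark_of(camera, thing): "point" ([column, row] in pixels: a listed point, or the origin of a listed thing).
The state is a dict: "time": time; "joint_positions": joint angles; "dq": joint speeds; "joint_torque": joint torques, N m; "tcp_pos": TCP position; "orientation": TCP orientation; "force": force on the tool from outside, world axes, zero at the start; "wrist_torque": the same for the moment, N m; "opening": opening from 0.0 (shut) to 1.0 (fully open); "finger_force": force on a finger pad.
Only numpy, scipy, OpenCV 4.12 (cv2) and the standard library are available. Lean on these libraries where they do the work, as an engineer would, in place of code of your own. Each camera call takes 0.05 s, during which the arm holds its last target. There are 200 camera calls.

TASK

Draw the red locking pin out of the washing machine console and park it upright in the yellow notch at the console's side, hanging by its flange, and let go of it. Then put the black programme knob on the brass D-shaped spindle, its pointer line matching the white mark on the collar so that it slips right down over the shaft, push it in until the spindle reaches its stop, and finish while still holding it pressed in. Leave everything else on the bench where it is.

Things in the scene. Friction and masses are not known exactly. Their poses are not given: they have to be found in the camera images.
- console: white washing machine console fixed to the bench, a flat box 160 (its x) x 260 (its y) mm with a black display; origin: centre of its underside, z up, face at 55 mm. In its frame the spindle's axis is at (-10, -35) mm, the pin's bore (10 mm wide, 32 mm deep) at (-10, -63) mm; two yellow prongs stick out at its -y side and form the notch.
- notch (a point): parking point in the yellow notch, at the prongs' top, flush with the console's face (55 mm up); axes as the console's. The notch is a slot 11 mm wide (x) and 32 mm long (y), open above, below and at its -y end, between prongs 12 mm wide and 6 mm thick; this point is its middle, 16 mm from the console's side.
- pin: red-headed steel locking pin, upright in the console's bore close beside the spindle, where it blocks the knob. Origin on its axis under the flange (which rests on the face, later on the prongs), z up. Below: shank 8 mm thick, 26 mm long, tapered foot. Above: flange 20 mm across, 4 mm thick, then a round grip 16 mm across, up to 30 mm above the origin. 35 g.
- shaft_tip (a point): centre of the brass spindle's upper end, on its axis; x points to the flat's side, z up. D-section: 12 mm round, flat 3 mm from the axis, top 3 mm tapered; at rest its end is 24 mm above the face. Stiff to turn (0.5 N m); its angle differs each time. A black collar 33 mm across on the face around it has a white radial mark on the flat's side.
- spindle (a joint): how far the spindle is pushed in (down), m: 0 at rest, stop at 0.006; its spring needs 3 N to start and 10 N at the stop, and pushes it back out when released
- knob: black programme knob standing on the bench, bore downward. Origin: centre of its underside, z up. Round skirt 48 mm across, 20 mm high; on it a grip bar 44 mm long (its x), 12 mm wide (y), from 20 to 42 mm above the origin. A white pointer line on the bar's top runs from the middle to its +x end, the side of the bore's flat. 45 g.
- bore_end (a point): inner end of the knob's bore, on its axis 16 mm above the knob's origin, axes as the knob's. The bore is open below, 16 mm deep, 13.5 mm wide, its flat 3.75 mm from the axis on the +x side: it goes on the spindle only with both x axes alike (within about 0.1 rad). Seated, this point meets the shaft's end; at the stop the skirt is still 2 mm clear of the face.
- spare_cap: plain round grey spare cap, 42 mm across, 22 mm high, with a silver disc on top; not the knob, leave it
- dose_cup: open blue dosing cup, 56 mm across, 45 mm high; leave it
- detergent: green detergent bottle with yellow label, 72 mm across, 200 mm high; leave it
- softener_jar: blue jar with white cap and orange label, 70 mm across, 90 mm high; leave it
- screwdriver: red-handled screwdriver lying flat, 200 mm long; leave it
- tokens: short brass stack of laundry tokens, 25 mm across, 12 mm high; leave it
There are look-alikes about, which are no part of the job. What is meant by the knob is not orange or turquoise, and is the smaller of those in its own colour.

How it is judged:
On the way, in this order (a step that is already met when the one before it is completed fails the run):
1. the pin is parked upright in the side notch, hanging by its flange, and let go (x of pin in the frame of notch between -0.004 and 0.004 m and y of pin in the frame of notch between -0.012 and 0.013 m and z of pin in the frame of notch between -0.003 and 0.004 m and angle between pin's own z axis and vertical below 0.15 rad and contact force between the fingers and pin below 0.2 N), for 0.2 s.
2. the knob is seated on the spindle, flat to flat (z of knob in the frame of shaft_tip below -0.0135 m and horizontal distance between knob and shaft_tip below 0.004 m and angle between the x axis of knob and the x axis of shaft_tip, either way round below 0.3 rad and angle between knob's own z axis and vertical below 0.15 rad), for 0.2 s.
At the end, for the whole second after the job is handed in: Pin untouched and upright in the notch (4 mm across, 12 mm along, flange within 4 mm of the prongs); knob on the spindle flat to flat (origin 13.5 mm or more below the shaft end, within 4 mm of its axis), still pressed by the fingers, spindle 4.5 mm or more in (all of step 1 and all of step 2 and value of joint spindle above 0.0045 m and contact force between the fingers and knob above 3 N and contact force between knob and spindle above 4 N); the arm keeps its last pose, push and grip.
It fails at once if a bystander was moved more than 30 mm (distance of any of spare_cap, dose_cup, detergent, softener_jar, screwdriver, tokens from where it was at the start of the episode above 0.03 m).
It also fails if it takes over 45 s, if anything falls off the work surface, if the arm or the gripper's body presses on something with over 40 N, if the wrist force passes 120 N, or if a joint passes its speed limit or range.

## Working session

There is one attempt and no reset: what is moved stays moved. The work goes in short steps, Python scripts to look and compute and a shell command to move; the robot and the scene stay as the last step left them, time stands still between calls to the robot, and variables do not carry over. Pictures are saved under pics/ and viewed, at most 14 in all, crops included, and the job is handed in when it is done.

```bash
mkdir -p pics; cat > h.py <<'E'
from bench import *
import numpy as np, cv2
def ray(c,uv):
    k=get_calibration(c) if isinstance(c,str) else c
    d=np.array([(uv[0]-k["cx"])/k["fx"],(uv[1]-k["cy"])/k["fy"]]); s=d.copy()
    for _ in range(20): s=d/(1+k["k1"]*(s@s))
    R=np.array(k["R"]);t=np.array(k["t"]).ravel()
    return -R.T@t, R.T@np.array([s[0],s[1],1.])
def at_z(c,uv,z):
    o,r=ray(c,uv); return o+r*(z-o[2])/r[2]
def at_d(c,uv,d):
    o,r=ray(c,uv); return o+r*d
def proj(c,X):
    k=get_calibration(c) if isinstance(c,str) else c
    p=np.array(k["R"])@np.array(X)+np.array(k["t"]).ravel(); s=p[:2]/p[2]; s=s*(1+k["k1"]*(s@s))
    return np.array([s[0]*k["fx"]+k["cx"],s[1]*k["fy"]+k["cy"]])
def save(n,im,crop=None,f=1):
    if crop: im=im[crop[1]:crop[3],crop[0]:crop[2]]
    cv2.imwrite("pics/"+n,cv2.resize(im,None,fx=f,fy=f,interpolation=cv2.INTER_CUBIC)[:,:,::-1])
E
python3 - <<'E'
from h import *
np.set_printoptions(precision=3,suppress=True)
ims=[]
for c in ("scene","side"):
    im,d=grab_frame(c); ims.append(im)
    for th in ("console","pin","knob","shaft_tip","notch"):
        for r in mark_of(c,th)[:4]:
            u=np.array(r["point"]); 
            z={"console":0,"pin":.055,"knob":0,"shaft_tip":.079,"notch":.055}[th]
            print(c,th,round(r["score"],2),u,at_z(c,u,z))
save("a.png",ims[0],f=1.25); save("b.png",ims[1],f=1.25)
E
```

```text
scene console 0.72 [361.6 207.5] [0.602 0.17  0.   ]
scene pin 0.48 [340.6 207.7] [0.599 0.085 0.055]
scene knob 0.69 [216.9 264.2] [ 0.506 -0.294  0.   ]
scene knob 0.64 [190.8 288.2] [ 0.531 -0.394  0.   ]
scene knob 0.56 [234.6 284.3] [ 0.595 -0.292  0.   ]
scene notch 0.96 [334.4 225.9] [0.641 0.025 0.055]
side console 0.72 [295.9 254.4] [0.598 0.174 0.   ]
side console 0.57 [350.5 351. ] [0.448 0.453 0.   ]
side pin 0.65 [301.5 176.9] [ 0.613 -0.09   0.055]
side pin 0.4 [299.4 221.2] [0.596 0.107 0.055]
side knob 0.82 [336.6 139.2] [ 0.527 -0.401  0.   ]
side knob 0.71 [315.3 153.3] [ 0.592 -0.305  0.   ]
side knob 0.54 [339.2 157.6] [ 0.512 -0.286  0.   ]
side knob 0.54 [362.3 150.4] [ 0.437 -0.336  0.   ]
side shaft_tip 0.43 [296.2 219.6] [0.601 0.129 0.079]
side notch 0.9 [283.8 201.1] [0.648 0.027 0.055]
```

View pics/a.png

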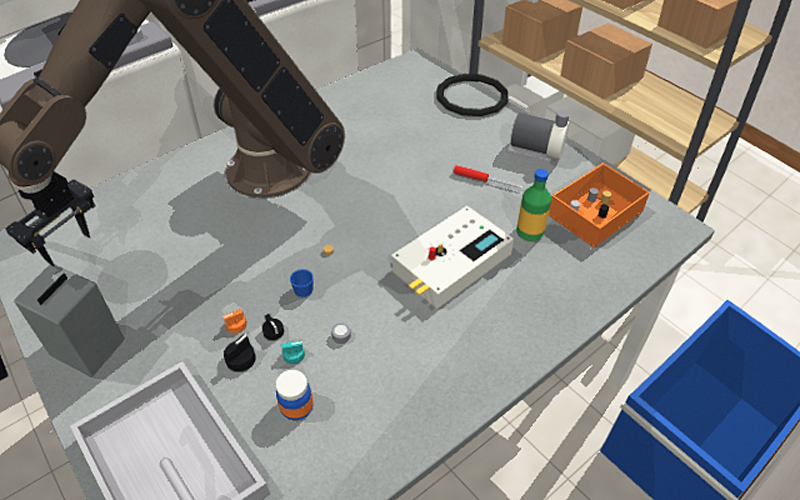

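View pics/b.png

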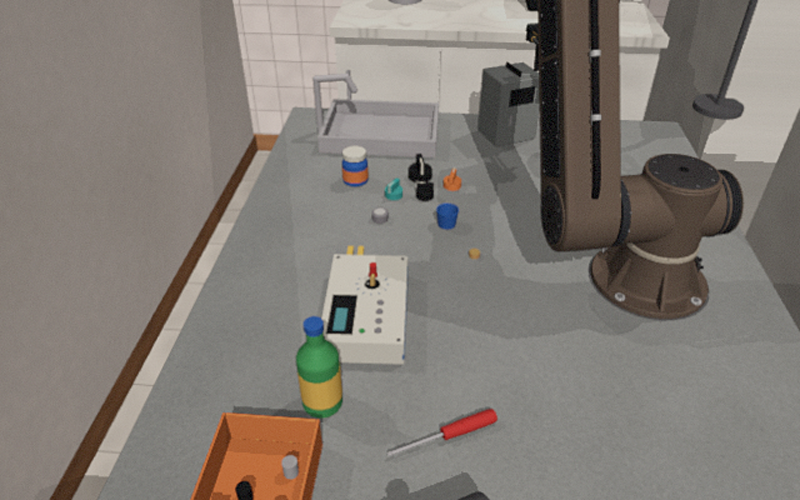

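The scene shows four knob-type things: orange (187,257), turquoise (234,281), large black (191,282) and small black (218,262). The smaller black one, at about (0.508,-0.29), fits the description. I'll confirm it with the wrist camera.

```bash
python3 -m pendant '0.04 0.036 0 0 100; 0.04 0.036 0 0 100; 0.04 0.036 0 0 100; 0.04 0.036 0 0 100; 0.04 0.036 0 0 100; 0.04 0.036 0 0 100; 0.04 0.036 0 0 100; 0 0 0 0 100'
python3 - <<'E'
from h import *
np.set_printoptions(precision=4,suppress=True)
from scipy.spatial.transform import Rotation as R
s=get_state(); print(s["tcp_pos"],R.from_quat(s["orientation"]).as_matrix())
k=get_calibration("wrist"); print(-np.array(k["R"]).T@np.array(k["t"]).ravel(), np.array(k["R"]),k["fx"])
im,d=grab_frame("wrist")
for r in mark_of("wrist","knob"): print(r["score"],r["point"],at_z(k,r["point"],0))
save("c.png",im)
E
```

```text
time: 1.6
tcp_pos: [0.4803, -0.3384, 0.4048]
orientation: [0.987, 0.163, 0.0, 0.0]
force: [-0.0, 0.4, 0.2]
opening: 0.999
finger_force: 0.0
[ 0.4803 -0.3384  0.4048] [[ 0.9471  0.321   0.0003]
 [ 0.321  -0.9471  0.    ]
 [ 0.0003  0.0001 -1.    ]]
[ 0.5551 -0.3138  0.3848] [[ 0.3205 -0.9472  0.0001]
 [-0.9088 -0.3075  0.282 ]
 [-0.2671 -0.0905 -0.9594]] 303.9186654001163
0.79 [311.6, 206.8] [ 0.4371 -0.3482  0.    ]
0.78 [289.7, 140.5] [ 0.5108 -0.2947  0.    ]
0.58 [366.6, 154.5] [ 0.5253 -0.3921  0.    ]
0.38 [87.6, 178.2] [ 0.3801 -0.0573  0.    ]
```

View pics/c.png

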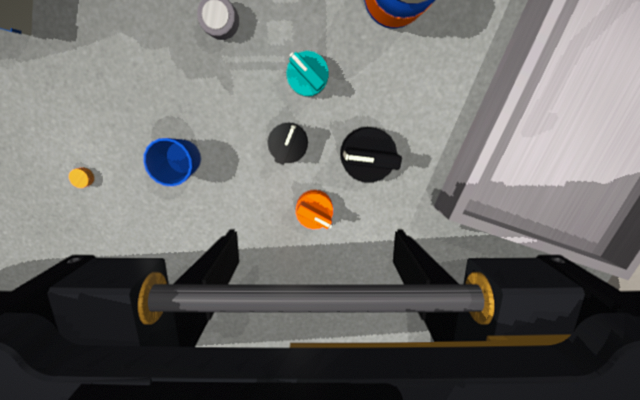

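```bash
python3 - <<'E'
from h import *
im,_=cv2.imread("pics/c.png")[:,:,::-1],0
save("d.png",im,(230,90,430,240),3)
k=get_calibration("wrist")
g=im[115:170,265:312].astype(int); m=(g.min(2)>150).astype(np.uint8)
g=im[115:170,265:312].astype(int)
# white line inside the dark knob: connected components
n,l,st,c=cv2.connectedComponentsWithStats(m)
for i in range(1,n):
    if st[i,4]>8:
        ys,xs=np.nonzero(l==i); P=np.array([at_z(k,(x+265,y+115),.042)[:2] for x,y in zip(xs,ys)])
        v=np.linalg.eigh(np.cov(P.T))[1][:,1]; pr=P@v
        print(st[i],P.mean(0),P[pr.argmin()],P[pr.argmax()],np.degrees(np.arctan2(v[1],v[0])))
E
python3 -m pendant '0.007 0.042 0 0 100; 0.007 0.042 0 0 100; 0.007 0.042 0 0 100; 0.007 0.042 0 0 100; 0.007 0.042 0 0 100; 0.007 0.042 0 0 100; 0.007 0.042 0 0 100; 0.007 0.042 0 0 100; 0.007 0.042 0 0 100; 0.007 0.042 0 0 100; 0 0 0 0 100'
python3 - <<'E'
from h import *
np.set_printoptions(precision=4,suppress=True)
k=get_calibration("wrist"); np.save("k.npy",k,allow_pickle=True)
im,d=grab_frame("wrist"); np.save("e.npy",im); np.save("ed.npy",d)
for th,z in (("pin",.055),("shaft_tip",.079),("notch",.055),("console",0)):
  for r in mark_of("wrist",th)[:2]: print(th,r["score"],r["point"],at_z(k,r["point"],z))
o=outline_of("wrist","console")
for r in o[:1]:
  P=[at_z(k,(x,y),.055)[:2] for y,x in np.argwhere(r["pixels"])[::7]]
  print("rect",cv2.minAreaRect(np.float32(P)))
save("e.png",im)
E
```

```text
[  0   0  47  55 527] [ 0.49544251 -0.29317768] [ 0.49073878 -0.33161723] [ 0.53140998 -0.26540087] 51.98726053920583
[ 28   0  19  12 153] [ 0.54071725 -0.30672628] [ 0.53618202 -0.31659012] [ 0.54105839 -0.29434061] 94.44274359768279
[23  3  5  4 10] [ 0.53531036 -0.29247649] [ 0.53566757 -0.29488354] [ 0.5352955  -0.29042217] 92.36146361453268
[20 11 10 19 65] [ 0.51930287 -0.29681958] [ 0.52990485 -0.29783366] [ 0.50836378 -0.29521549] 174.8298628823659
time: 3.08
tcp_pos: [0.5484, 0.0801, 0.4047]
orientation: [0.987, 0.161, 0.0, 0.0]
force: [-0.4, -1.0, 0.2]
opening: 1.0
finger_force: 0.0
pin 0.61 [310.4, 134.7] [0.5981 0.1017 0.055 ]
shaft_tip 0.6 [283.9, 129.6] [0.5964 0.1282 0.079 ]
notch 0.57 [399.5, 116.8] [0.6456 0.0188 0.055 ]
console 0.89 [264.7, 108.7] [0.6058 0.1638 0.    ]
rect ((0.6052290201187134, 0.14762607216835022), (0.16091638803482056, 0.2932307720184326), 2.8431620597839355)
```

View pics/d.png

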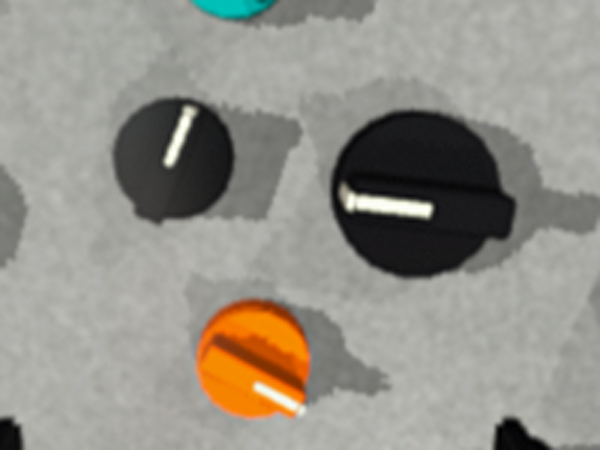

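View pics/e.png

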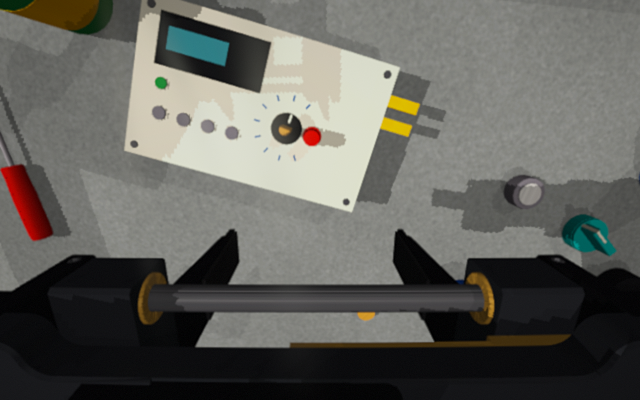

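Crop d shows the small black knob at (175,155) with its pointer up; the large black one at (415,200) is clearly bigger, so the small one is ours. Picture e shows the console, with the pin at (312,137), the spindle and collar at (286,129) with the mark to the upper right, and the prongs at (403,105) and (397,129).

```bash
python3 - <<'E'
from h import *
np.set_printoptions(precision=4,suppress=True)
k=np.load("k.npy",allow_pickle=True).item(); im=np.load("e.npy"); d=np.load("ed.npy")
print(get_calibration("scene")["t"])
# refine face corners/edges from brightness: fit lines to the edges near guesses
C=np.array([at_z(k,p,.055)[:2] for p in ((399,67),(352,212),(125,150))])
print("corners",C, C[0]-C[1], C[2]-C[1])
e1=C[1]-C[2]  # along -y console
yaw=np.degrees(np.arctan2(e1[1],e1[0]))+90; e2=C[0]-C[1]
print("yaw",yaw,np.degrees(np.arctan2(e2[1],e2[0])))
c=(C[0]+C[2])/2; print("centre",c)
for y in (yaw,np.degrees(np.arctan2(e2[1],e2[0]))):
  a=np.radians(y);M=np.array([[np.cos(a),-np.sin(a)],[np.sin(a),np.cos(a)]])
  for n,p in (("pin",(-.01,-.063)),("spindle",(-.01,-.035)),("notch",(0,-.146))): print(n,c+M@p)
print("prongs",at_z(k,(403,105),.055),at_z(k,(397,129),.055),"pintop",at_z(k,(312,137),.085),"facedepth",at_d(k,(200,180),d[180,200]))
for r in outline_of("wrist","pin")[:1]: print(r["point"],at_z(k,r["point"],.08))
for th,c2,z in(("detergent","scene",.1),("detergent","side",.1)):
  for r in find_in(c2,th)[:1]: print(th,at_z(c2,r["point"],z))
save("f.png",im,(245,90,345,165),8)
E
```

```text
[-0.3621 -0.2014  1.8335]
corners [[0.6904 0.0381]
 [0.5308 0.0294]
 [0.5189 0.2886]] [0.1596 0.0088] [-0.0118  0.2592]
yaw 2.6154732611437197 3.1466544947072355
centre [0.6047 0.1634]
pin [0.5976 0.1   ]
spindle [0.5963 0.1279]
notch [0.6113 0.0175]
pin [0.5982 0.0999]
spindle [0.5966 0.1279]
notch [0.6127 0.0176]
prongs [0.6577 0.02   0.055 ] [0.6331 0.0165 0.055 ] pintop [0.5988 0.0998 0.085 ] facedepth [ 0.4934  0.2196 -0.0007]
[312.5, 135.5] [0.5999 0.0997 0.08  ]
detergent [0.6712 0.3765 0.1   ]
detergent [0.6555 0.413  0.1   ]
```

View pics/f.png

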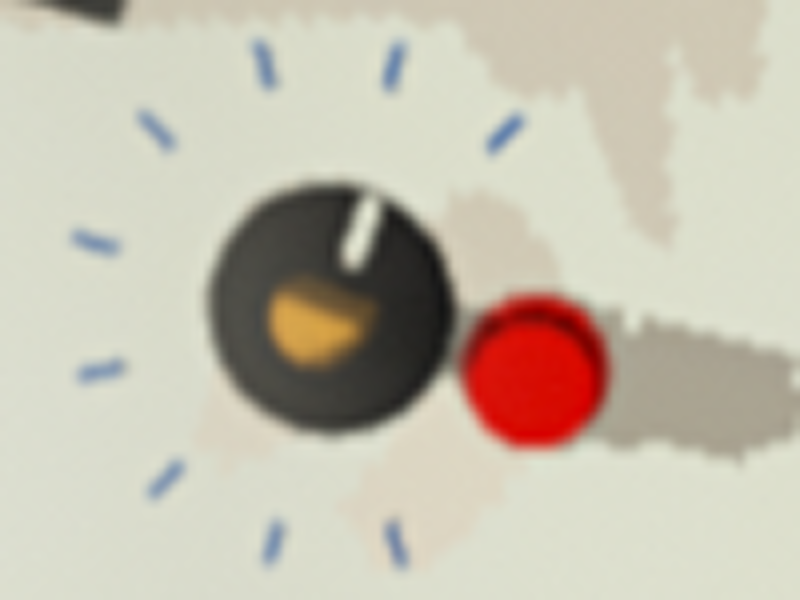

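```bash
python3 -m pendant '0.007 0.003 0 0.1855 100; 0.007 0.003 0 0.1855 100; 0.007 0.003 -0.01 0.1855 100; 0.007 0.003 -0.015 0.1855 100; 0.007 0.003 -0.02 0.1855 100; 0.007 0.003 -0.02 0.1855 100; 0.0077 0.0017 -0.02 0.185 100; 0 0 0 0 100; 0 0 0 0 100'
python3 - <<'E'
from h import *
np.set_printoptions(precision=4,suppress=True)
k0=np.load("k.npy",allow_pickle=True).item()
a=at_z(k0,(289,123.1),.058);b=at_z(k0,(291.5,114.6),.058);c=at_z(k0,(286.25,128.4),.058)
print("mark yaw",np.degrees(np.arctan2(*(b-a)[[1,0]])),np.degrees(np.arctan2(*(b-c)[[1,0]])),c)
s=get_state();print(s["tcp_pos"],2*np.degrees(np.arctan2(s["orientation"][1],s["orientation"][0])))
k=get_calibration("wrist"); im,d=grab_frame("wrist"); np.save("g.npy",im); np.save("kg.npy",k,allow_pickle=True)
hsv=cv2.cvtColor(im,cv2.COLOR_RGB2HSV); m=((hsv[...,0]<6)|(hsv[...,0]>174))&(hsv[...,1]>200)&(hsv[...,2]>170)
n,l,st,ce=cv2.connectedComponentsWithStats(m.astype(np.uint8)); i=1+st[1:,4].argmax()
print(st[i],ce[i],"pin top",at_z(k,ce[i],.085),"depth",at_d(k,ce[i],d[int(ce[i][1]),int(ce[i][0])]))
for th,z in (("pin",.055),("shaft_tip",.079),("notch",.055)):
  for r in mark_of("wrist",th)[:1]: print(th,r["score"],r["point"],at_z(k,r["point"],z))
save("g.png",im)
E
```

```text
time: 4.65
tcp_pos: [0.5979, 0.0988, 0.3204]
orientation: [0.691, 0.723, 0.0, 0.0]
force: [-0.1, -0.9, 0.4]
opening: 0.999
finger_force: 0.0
mark yaw 0.4900250617164243 -4.0182406960130805 [0.5965 0.1278 0.058 ]
[0.5979 0.0988 0.3204] 92.6191943834052
[307 208  19  19 283] [316.1413 216.6749] pin top [0.5974 0.1009 0.085 ] depth [0.5974 0.1011 0.0855]
pin 0.87 [316.8, 204.6] [0.5981 0.1011 0.055 ]
shaft_tip 0.55 [315.9, 178.1] [0.596  0.1292 0.079 ]
notch 0.84 [364.3, 293.6] [0.6462 0.0166 0.055 ]
```

View pics/g.png

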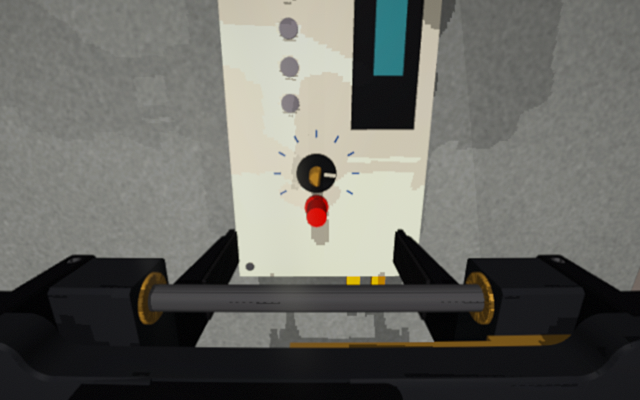

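```bash
python3 -m pendant '0 0.0017 -0.02 0 60; 0 0 -0.024 0 50; 0 0 -0.024 0 45; 0 0 0 0 45; 0 0 0 0 0; 0 0 0 0 0; 0 0 0 0 0; 0 0 0 0 0; 0 0 0 0 0'
python3 - <<'E'
from h import *
np.set_printoptions(precision=4,suppress=True)
k=np.load("kg.npy",allow_pickle=True).item(); im=np.load("g.npy").astype(int)
x0,y0=296,152; w=im[y0:196,x0:338]
dark=(w.max(2)<75); 
n,l,st,ce=cv2.connectedComponentsWithStats(dark.astype(np.uint8)); i=1+st[1:,4].argmax()
hull=cv2.convexHull(np.argwhere(l==i)[:,::-1].astype(np.int32)); hm=np.zeros(dark.shape,np.uint8); cv2.fillConvexPoly(hm,hull,1)
cc=cv2.minEnclosingCircle(hull.astype(np.float32)); print("collar",cc,at_z(k,np.array(cc[0])+(x0,y0),.058))
m=(hm>0)&(w.min(2)>120); ys,xs=np.nonzero(m); print(list(zip(xs+x0,ys+y0)))
P=np.array([at_z(k,(x+x0,y+y0),.058)[:2] for x,y in zip(xs,ys)])
wt=np.array([w[y,x].min() for x,y in zip(xs,ys)]); 
v=np.linalg.eigh(np.cov(P.T,aweights=wt))[1][:,1]; print(np.degrees(np.arctan2(v[1],v[0])),P.mean(0))
q=P.mean(0)-np.array([.5962,.1283]); print(np.degrees(np.arctan2(q[1],q[0])),get_state()["opening"])
E
```

```text
time: 5.98
tcp_pos: [0.598, 0.1007, 0.252]
orientation: [0.689, 0.725, 0.0, 0.0]
force: [-0.4, -0.3, 2.2]
opening: 0.163
finger_force: 30.0
collar ((20.06172752380371, 21.024690628051758), 19.37978744506836) [0.5962 0.1288 0.058 ]
[(np.int64(325), np.int64(173)), (np.int64(326), np.int64(173)), (np.int64(327), np.int64(173)), (np.int64(324), np.int64(174)), (np.int64(325), np.int64(174)), (np.int64(326), np.int64(174)), (np.int64(327), np.int64(174)), (np.int64(328), np.int64(174)), (np.int64(329), np.int64(174)), (np.int64(330), np.int64(174)), (np.int64(331), np.int64(174)), (np.int64(332), np.int64(174)), (np.int64(333), np.int64(174)), (np.int64(334), np.int64(174)), (np.int64(335), np.int64(174)), (np.int64(324), np.int64(175)), (np.int64(325), np.int64(175)), (np.int64(326), np.int64(175)), (np.int64(327), np.int64(175)), (np.int64(328), np.int64(175)), (np.int64(329), np.int64(175)), (np.int64(330), np.int64(175)), (np.int64(331), np.int64(175)), (np.int64(332), np.int64(175)), (np.int64(333), np.int64(175)), (np.int64(334), np.int64(175)), (np.int64(335), np.int64(175)), (np.int64(326), np.int64(176)), (np.int64(327), np.int64(176)), (np.int64(328), np.int64(176)), (np.int64(329), np.int64(176)), (np.int64(330), np.int64(176)), (np.int64(331), np.int64(176)), (np.int64(332), np.int64(176)), (np.int64(333), np.int64(176)), (np.int64(334), np.int64(176)), (np.int64(335), np.int64(176))]
177.43958967609495 [0.6071 0.1278]
-2.384731902234278 0.16251561016532287
```

```bash
python3 -m pendant '0 0 0.01 0 0; 0 0 0.018 0 0; 0 0 0.018 0 0; 0.01 -0.02 0 0 0; 0.016 -0.025 0 0 0; 0.016 -0.025 0 0 0; 0.005 -0.011 0 0 0; 0 0 0 0 0; 0 0 0 0 0'
python3 - <<'E'
from h import *
np.set_printoptions(precision=4,suppress=True)
k=get_calibration("wrist"); im,d=grab_frame("wrist"); s=get_state(); print(s["tcp_pos"],s["opening"])
hsv=cv2.cvtColor(im,cv2.COLOR_RGB2HSV)
m=(hsv[...,0]>20)&(hsv[...,0]<32)&(hsv[...,1]>180)&(hsv[...,2]>150)
n,l,st,ce=cv2.connectedComponentsWithStats(m.astype(np.uint8))
for i in range(1,n):
  if st[i,4]>25: print(st[i],ce[i],at_z(k,ce[i],.055))
X=np.array(s["tcp_pos"])
for r in mark_of("wrist","notch")[:1]+mark_of("wrist","pin")[:1]: print(r["score"],r["point"],at_z(k,r["point"],.055),at_z(k,r["point"],.1))
print("pin axis expected px",proj(k,[X[0],X[1],.1]),proj(k,[X[0],X[1],.074]))
save("i.png",im,(220,180,420,330),4)
E
```

```text
time: 7.1
tcp_pos: [0.6446, 0.0202, 0.2977]
orientation: [0.689, 0.725, -0.0, -0.0]
force: [0.3, 0.2, -0.4]
opening: 0.163
finger_force: 30.0
[0.6446 0.0204 0.2978] 0.1622501890633745
[297 199  16  33 479] [304.3069 213.5511] [0.6347 0.0219 0.055 ]
[327 198  16  39 519] [334.4008 214.5934] [0.658  0.0222 0.055 ]
0.67 [318.9, 216.7] [0.6461 0.0198 0.055 ] [0.6448 0.0358 0.1   ]
0.67 [317.1, 240.6] [ 0.6458 -0.0004  0.055 ] [0.6445 0.0197 0.1   ]
pin axis expected px [317.2893 239.5889] [317.1081 224.7946]
```

View pics/i.png

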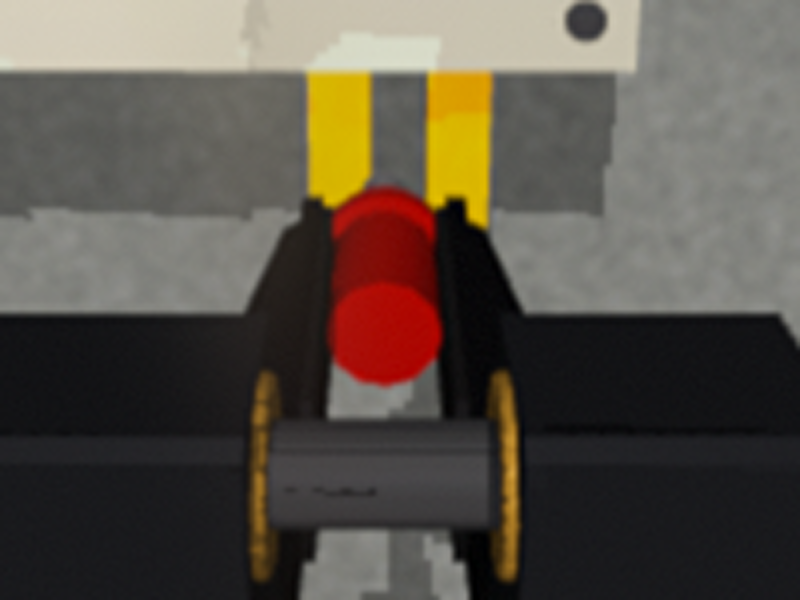

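Picture i shows the pin held upright over the slot; the slot's centre line (column ~319.7) is about 2 mm to +x of the pin, so I'll correct by that and lower it.

```bash
python3 -m pendant '0.0018 0 0 0 0; 0 0 -0.012 0 0; 0 0 -0.014 0 0; 0 0 -0.014 0 0; 0 0 -0.0045 0 0; 0 0 0 0 0'
```

```text
time: 8.0
tcp_pos: [0.6468, 0.0196, 0.2529]
orientation: [0.689, 0.725, -0.0, -0.0]
force: [-0.2, -0.6, -0.4]
opening: 0.163
finger_force: 30.0
```

```bash
python3 -m pendant '0 0 -0.001 0 0; 0 0 0 0 30; 0 0 0 0 50; 0 0 0 0 50; 0 0 0.03 0 70; 0 0 0.04 0 100; 0 0 0.03 0 100; 0 0 0 0 100'
python3 - <<'E'
from h import *
np.set_printoptions(precision=4,suppress=True)
k=get_calibration("wrist"); im,d=grab_frame("wrist"); s=get_state(); print(s["time"],s["tcp_pos"],s["joint_positions"])
print([(r["score"],r["point"],at_z(k,r["point"],.055)) for r in mark_of("wrist","pin")[:2]])
for r in outline_of("wrist","pin")[:1]:
  z=d[r["pixels"]]; P=np.array([at_d(k,(x,y),d[y,x]) for y,x in np.argwhere(r["pixels"])]); print(P[:,2].max(), P[P[:,2]>.08].mean(0))
hsv=cv2.cvtColor(im,cv2.COLOR_RGB2HSV)
m=(hsv[...,0]>20)&(hsv[...,0]<32)&(hsv[...,1]>180)&(hsv[...,2]>150)
n,l,st,ce=cv2.connectedComponentsWithStats(m.astype(np.uint8))
for i in range(1,n):
  if st[i,4]>25: print(st[i],ce[i],at_z(k,ce[i],.055))
x0,y0=0,0
for r in mark_of("wrist","shaft_tip")[:1]: print("shaft",r["score"],r["point"],at_z(k,r["point"],.079))
save("j.png",im,(240,80,400,280),3)
np.save("j.npy",im);np.save("kj.npy",k,allow_pickle=True)
E
```

```text
time: 9.0
tcp_pos: [0.6469, 0.0197, 0.3546]
orientation: [0.689, 0.725, 0.001, 0.002]
force: [0.1, 0.1, -0.4]
opening: 0.837
finger_force: 0.0
9.05 [0.6466 0.0197 0.3529] [-0.0715  0.5732  1.5581  0.      1.0085 -0.1216]
[(0.61, [313.1, 195.3], array([0.6448, 0.0204, 0.055 ]))]
0.334644927478595 [0.6459 0.0215 0.0876]
[297 181  13  31 285] [301.3123 194.8351] [0.6335 0.0203 0.055 ]
[321 181  13  32 321] [327.9315 195.1682] [0.6589 0.0212 0.055 ]
shaft 0.76 [255.1, 65.9] [0.5945 0.1296 0.079 ]
```

View pics/j.png

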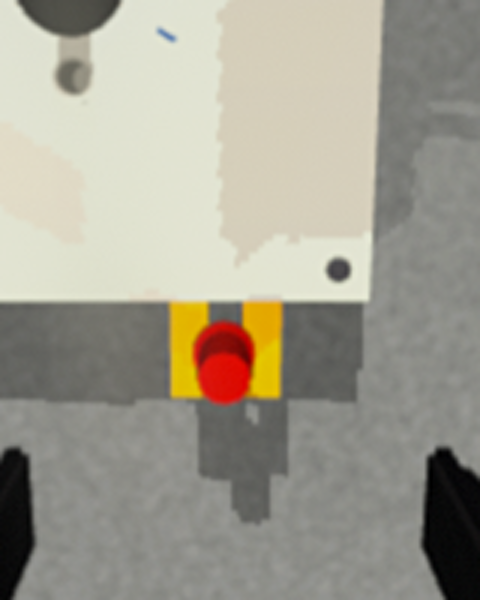

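Picture j shows the pin upright between the prongs, head at crop (224,375), let go. Next is the knob.

```bash
python3 -m pendant '-0.0138 -0.0315 0 -0.172 100; -0.0138 -0.0315 0 -0.172 100; -0.0138 -0.0315 0 -0.172 100; -0.0138 -0.0315 0 -0.172 100; -0.0138 -0.0315 0 -0.172 100; -0.0138 -0.0315 -0.01 -0.172 100; -0.0138 -0.0315 -0.01 -0.172 100; -0.0138 -0.0315 -0.01 -0.172 100; -0.0138 -0.0315 -0.01 -0.172 100; -0.0138 -0.0315 -0.01 -0.172 100; 0 0 0 0 100; 0 0 0 0 100'
python3 - <<'E'
from h import *
np.set_printoptions(precision=4,suppress=True)
k=get_calibration("wrist"); s=get_state(); print(s["tcp_pos"],2*np.degrees(np.arctan2(s["orientation"][1],s["orientation"][0])))
im,d=grab_frame("wrist")
for r in mark_of("wrist","knob")[:3]: print(r["score"],r["point"],at_z(k,r["point"],0))
u=proj(k,[.509,-.295,.042]).astype(int); x0,y0=u-40; w=im[y0:y0+80,x0:x0+80].astype(int)
m=(w.min(2)>135); m&=((w.max(2)-w.min(2))<60)
dark=(w.max(2)<80).astype(np.uint8); n,l,st,ce=cv2.connectedComponentsWithStats(dark); i=1+st[1:,4].argmax()
hm=np.zeros(dark.shape,np.uint8); cv2.fillConvexPoly(hm,cv2.convexHull(np.argwhere(l==i)[:,::-1].astype(np.int32)),1)
m=m&(hm>0); n,l,st,ce=cv2.connectedComponentsWithStats(m.astype(np.uint8)); i=1+st[1:,4].argmax(); print(st[i],u)
P=np.array([at_z(k,(x+x0,y+y0),.042)[:2] for y,x in np.argwhere(l==i)])
v=np.linalg.eigh(np.cov(P.T))[1][:,1]; v*=np.sign(v[0]); pr=(P-P.mean(0))@v
print("yaw",np.degrees(np.arctan2(v[1],v[0])),"ends",P.mean(0)+v*pr.min(),P.mean(0)+v*pr.max())
save("k.png",im,(x0-60,y0-40,x0+140,y0+110),4)
E
```

```text
time: 10.7
tcp_pos: [0.5089, -0.295, 0.3017]
orientation: [0.999, -0.049, -0.0, -0.0]
force: [0.6, -0.1, 0.3]
opening: 0.999
finger_force: 0.0
[ 0.5089 -0.295   0.3017] -5.5834690628817985
0.96 [314.2, 194.7] [ 0.51   -0.2947  0.    ]
0.78 [304.5, 108.5] [ 0.59  -0.294  0.   ]
0.71 [414.3, 169.1] [ 0.5257 -0.391   0.    ]
[ 36  14   6  27 119] [314 209]
yaw -3.5943815634582332 ends [ 0.5094 -0.2938] [ 0.5315 -0.2952]
```

View pics/k.png

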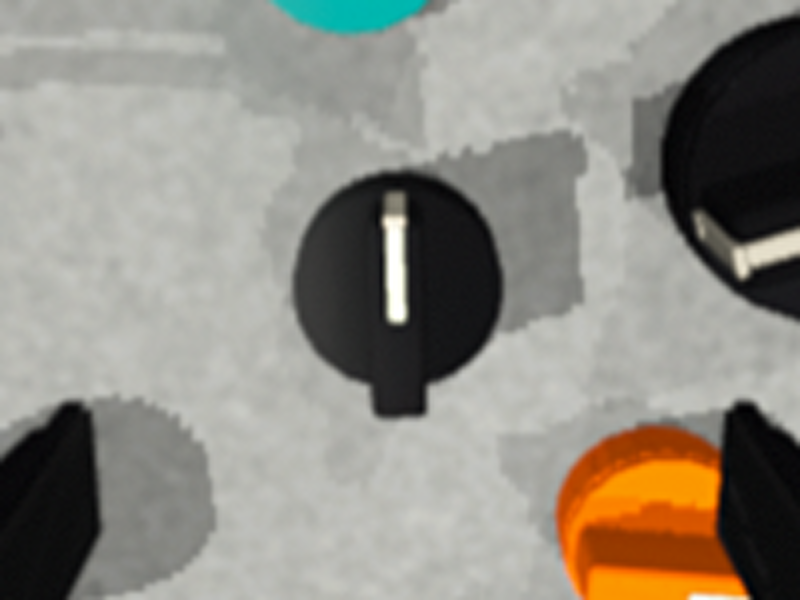

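The pointer is at about -3.5° and the knob centre at (0.5095,-0.294). I'll narrow the fingers first, because the large knob is close by.

```bash
python3 -m pendant '0.0005 0.001 0 0.035 45; 0 0 -0.01 0 45; 0 0 -0.02 0 45; 0 0 -0.03 0 45; 0 0 -0.0297 0 45; 0 0 0 0 45; 0 0 0 0 0; 0 0 0 0 0; 0 0 0 0 0; 0 0 0 0 0'
```

```text
time: 12.05
tcp_pos: [0.5093, -0.2943, 0.213]
orientation: [0.999, -0.032, 0.0, 0.0]
force: [0.1, 0.5, -0.1]
opening: 0.485
finger_force: 30.0
```

```bash
python3 - <<'E'
from h import *
np.set_printoptions(precision=4,suppress=True)
s=get_state(); print(s["tcp_pos"],s["opening"],s["finger_force"],s["force"])
im,d=grab_frame("wrist"); save("l.png",im,(180,100,460,300),2.8)
s=get_state(); print(s["opening"])
E
```

```text
[ 0.5093 -0.2943  0.213 ] 0.4847023508001114 29.99980330467224 [ 0.0648  0.4669 -0.129 ]
0.4854618318211789
```

View pics/l.png

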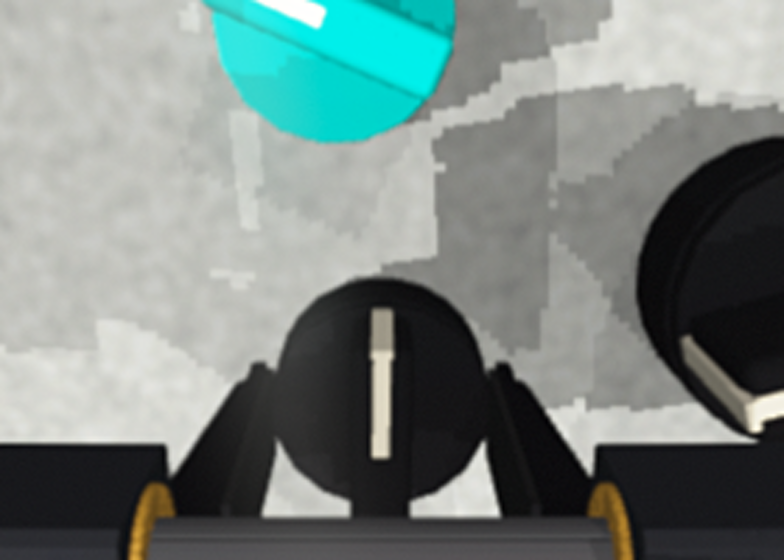

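Picture l shows the fingers closed on the skirt's sides instead of the bar. I'll open, rise a little, and close again on the bar.

```bash
python3 -m pendant '0 0 0 0 60; 0 0 0 0 60; 0 0 0.006 0 60; 0 0 0 0 60; 0 0 0 0 0; 0 0 0 0 0; 0 0 0 0 0; 0 0 0 0 0; 0 0 0 0 0; 0 0 0 0 0'
```

```text
time: 13.35
tcp_pos: [0.5093, -0.2943, 0.2185]
orientation: [0.999, -0.032, -0.0, 0.0]
force: [0.3, -0.1, -0.3]
opening: 0.122
finger_force: 30.0
```

```bash
python3 -m pendant '0 0 0.04 0 0; 0 0 0.055 0 0; 0.0096 0.047 0.015 0.02 0; 0.0096 0.047 0 0 0; 0.0096 0.047 0 0 0; 0.0096 0.047 0 0 0; 0.0096 0.047 0 0 0; 0.0096 0.047 0 0 0; 0.0096 0.047 0 0 0; 0.0096 0.047 0 0 0; 0.0097 0.047 0 0 0; 0 0 0 0 0'
python3 -m pendant '0 0 0 0 0'
python3 - <<'E'
from h import *
np.set_printoptions(precision=4,suppress=True)
k=get_calibration("wrist"); s=get_state(); X=np.array(s["tcp_pos"]);print(X,2*np.degrees(np.arctan2(s["orientation"][1],s["orientation"][0])),s["opening"])
im,d=grab_frame("wrist"); np.save("m.npy",im); np.save("km.npy",k,allow_pickle=True)
for th,z in (("knob",X[2]-.2185),("shaft_tip",.079)):
  for r in mark_of("wrist",th)[:1]: print(th,r["score"],r["point"],at_z(k,r["point"],z))
print("tcp axis px at bar top",proj(k,[X[0],X[1],X[2]-.1765]),"shaft px",proj(k,[.5963,.1287,.079]))
print("console face spindle px",proj(k,[.5963,.1287,.057]))
save("m.png",im,(200,60,440,300),2.5)
E
```

```text
time: 14.85
tcp_pos: [0.5958, 0.1314, 0.3283]
orientation: [1.0, -0.02, 0.0, -0.0]
force: [0.2, -0.4, -0.7]
opening: 0.12
finger_force: 30.0
time: 14.98
tcp_pos: [0.5956, 0.1284, 0.3283]
orientation: [1.0, -0.022, -0.0, 0.0]
force: [-1.3, -0.7, -0.8]
opening: 0.125
finger_force: 30.0
[0.5956 0.1284 0.3283] -2.510509499874306 0.12478624769424822
knob 0.61 [314.8, 227.4] [0.596  0.1278 0.1098]
tcp axis px at bar top [313.5324 255.3942] shaft px [313.7325 212.726 ]
console face spindle px [313.8742 204.5086]
```

View pics/m.png

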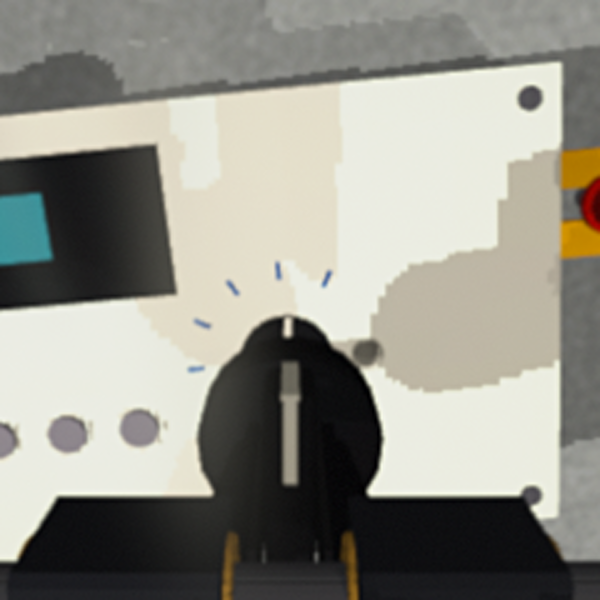

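```bash
python3 - <<'E'
from h import *
np.set_printoptions(precision=4,suppress=True)
k=np.load("km.npy",allow_pickle=True).item(); im=np.load("m.npy").astype(int); g=im.min(2)
# pointer line on bar top: rows 219..252 ; collar mark rows 187..194 ; collar edges rows 188..197
def cen(r,a,b): 
    w=np.clip(g[r,a:b]-60,0,None).astype(float); return (w*np.arange(a,b)).sum()/max(w.sum(),1)
for r in range(221,252,6): c=cen(r,310,322); print("line",r,round(c,2),at_z(k,(c,r),.3283-.1765))
for r in range(187,196,1): c=cen(r,311,320); print("mark",r,round(c,2),g[r,311:320].max(),at_z(k,(c,r),.058))
for r in range(188,200):
    row=(im[r].max(1)<110); idx=np.nonzero(row[285:350])[0]+285
    if len(idx): 
        e=[at_z(k,(idx[0]-.5,r),.058),at_z(k,(idx[-1]+.5,r),.058)]; print("collar",r,idx[0],idx[-1],(e[0]+e[1])/2, e[0][1]-e[1][1])
# skirt widths at rows near its widest (skirt top z = .1098+.020)
for r in range(225,245,4):
    idx=np.nonzero(im[r].max(1)[270:360]<110)[0]+270; e=[at_z(k,(idx[0]-.5,r),.1298),at_z(k,(idx[-1]+.5,r),.1298)]; print("skirt",r,(e[0]+e[1])/2,e[0][1]-e[1][1])
E
```

```text
line 221 315.59 [0.6163 0.1264 0.1518]
line 227 315.57 [0.6128 0.1265 0.1518]
line 233 315.56 [0.6092 0.1267 0.1518]
line 239 315.57 [0.6056 0.1268 0.1518]
line 245 315.57 [0.6019 0.127  0.1518]
line 251 315.58 [0.5982 0.1272 0.1518]
mark 187 315.04 165 [0.6121 0.127  0.058 ]
mark 188 314.71 197 [0.6112 0.1273 0.058 ]
mark 189 314.68 201 [0.6104 0.1274 0.058 ]
mark 190 314.66 201 [0.6095 0.1274 0.058 ]
mark 191 314.61 201 [0.6086 0.1275 0.058 ]
mark 192 314.57 202 [0.6077 0.1276 0.058 ]
mark 193 314.57 195 [0.6069 0.1276 0.058 ]
mark 194 314.56 137 [0.606  0.1277 0.058 ]
mark 195 0.0 56 [0.6175 0.4044 0.058 ]
collar 188 307 322 [0.6113 0.1275 0.058 ] 0.013571593902061613
collar 189 305 324 [0.6104 0.1275 0.058 ] 0.016980847559641465
collar 190 304 325 [0.6095 0.1276 0.058 ] 0.0186968899915151
collar 191 302 326 [0.6086 0.128  0.058 ] 0.021267004691853164
collar 192 301 327 [0.6078 0.1281 0.058 ] 0.02299054726587492
collar 193 300 328 [0.6069 0.1281 0.058 ] 0.024717449795262816
collar 194 300 329 [0.606  0.1277 0.058 ] 0.025594469162613237
collar 195 299 330 [0.6051 0.1278 0.058 ] 0.02732729385315978
collar 196 298 348 [0.6039 0.1205 0.058 ] 0.04360257751382482
collar 197 298 349 [0.603  0.1201 0.058 ] 0.044501134516749655
collar 198 298 349 [0.6021 0.1202 0.058 ] 0.04454418466391656
collar 199 297 349 [0.6012 0.1206 0.058 ] 0.045444780019578426
skirt 225 [0.6054 0.1269 0.1298] 0.043925586529107094
skirt 229 [0.6027 0.127  0.1298] 0.045364975780486386
skirt 233 [0.6    0.1268 0.1298] 0.04618351621738287
skirt 237 [0.5973 0.1269 0.1298] 0.046373437160509096
skirt 241 [0.5945 0.1274 0.1298] 0.04592695757817383
```

```bash
python3 -m pendant '-0.0003 0.0008 -0.012 -0.01 0; 0 0 -0.012 0 0; 0 0 -0.004 0 0; 0 0 -0.003 0 0; 0 0 -0.003 0 0; 0 0 -0.002 0 0; 0 0 0 0 0'
```

```text
time: 16.0
tcp_pos: [0.5955, 0.1295, 0.2926]
orientation: [1.0, -0.027, 0.0, 0.0]
force: [-0.3, -0.6, -0.5]
opening: 0.123
finger_force: 30.0
```

```bash
python3 -m pendant '0 0 -0.003 0 0; 0 0 -0.003 0 0; 0 0 0 0 0'
```

```text
time: 16.38
tcp_pos: [0.5954, 0.1295, 0.2863]
orientation: [1.0, -0.027, -0.0, 0.0]
force: [-0.5, 0.8, -0.7]
opening: 0.124
finger_force: 30.0
```

It slides on with no force. Next I seat it and press.

```bash
python3 -m pendant '0 0 -0.003 0 0; 0 0 -0.002 0 0; 0 0 0 0 0; 0 0 0 0 0; 0 0 0 0 0'
```

```text
time: 17.0
tcp_pos: [0.5955, 0.1295, 0.2816]
orientation: [1.0, -0.027, 0.0, 0.0]
force: [-0.4, 1.0, -0.1]
opening: 0.126
finger_force: 30.0
```

```bash
python3 -m pendant '0 0 -0.002 0 0; 0 0 -0.002 0 0; 0 0 -0.002 0 0; 0 0 0 0 0; 0 0 0 0 0'
```

```text
time: 17.62
tcp_pos: [0.5955, 0.1295, 0.2761]
orientation: [1.0, -0.027, 0.0, 0.0]
force: [-1.9, -0.6, 9.1]
opening: 0.123
finger_force: 30.0
```

```bash
python3 -m pendant '0 0 -0.001 0 0; 0 0 -0.0005 0 0; 0 0 0 0 0; 0 0 0 0 0; 0 0 0 0 0'
```

```text
time: 18.25
tcp_pos: [0.5955, 0.1295, 0.2752]
orientation: [1.0, -0.027, 0.001, -0.0]
force: [-4.2, -0.7, 12.9]
opening: 0.12
finger_force: 30.0
```

```bash
python3 -c "
from bench import *
print(finish_job())"
```

```text
the job is handed in; nothing more can be done
None
```

The job is handed in, with no verdict returned: the pin hangs let go in the yellow notch, and the knob is on the spindle, still held pressed with about 13 N, which is past the 10 N needed at the stop.

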